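# Press-test latching switch stations and reject the worn one

### The job

One of the three pushbutton switch stations is worn. Press their blue buttons slowly and gently, straight down, to feel for the snap: a sound button snaps over and stays down, the worn one stays soft and comes back up. Set the worn station upright on the floor of the empty lilac tray, leave the two sound ones standing where they are with their buttons latched down, and do not disturb the other things on the bench.

Things in the scene. Friction and masses are not known exactly. Their poses are not given: they have to be found in the camera images.
- station_a_mid (a point): centre of one of three identical-looking loose switch stations: grey and white box 68 (x) x 54 (y) x 60 mm tall, black seam, 0.3 to 0.5 kg, upright on the bench; the point is on its axis 30 mm above its underside, z up. A black cable-gland stub 16 mm across sticks out 8 mm at the +x end, 20 mm up. Grip across the 54 mm width. Exactly one of the three is worn.
- button_a: blue cap 36 mm across on station_a; origin: centre of its flat top, 48 mm above the station's centre when up, 39 mm when fully down (9 mm straight travel); bezel 14 mm below. Sound: resists most, about 5 N, 2 to 3 mm down, then gives way; past 6.5 mm it pulls itself down and stays at 9 mm. Worn: evenly from 1 N to 4.5 N at the bottom, rises when let go.
- station_b_mid (a point): centre of one of three identical-looking loose switch stations: grey and white box 68 (x) x 54 (y) x 60 mm tall, black seam, 0.3 to 0.5 kg, upright on the bench; the point is on its axis 30 mm above its underside, z up. A black cable-gland stub 16 mm across sticks out 8 mm at the +x end, 20 mm up. Grip across the 54 mm width. Exactly one of the three is worn.
- button_b: blue cap 36 mm across on station_b; origin: centre of its flat top, 48 mm above the station's centre when up, 39 mm when fully down (9 mm straight travel); bezel 14 mm below. Sound: resists most, about 5 N, 2 to 3 mm down, then gives way; past 6.5 mm it pulls itself down and stays at 9 mm. Worn: evenly from 1 N to 4.5 N at the bottom, rises when let go.
- station_c_mid (a point): centre of one of three identical-looking loose switch stations: grey and white box 68 (x) x 54 (y) x 60 mm tall, black seam, 0.3 to 0.5 kg, upright on the bench; the point is on its axis 30 mm above its underside, z up. A black cable-gland stub 16 mm across sticks out 8 mm at the +x end, 20 mm up. Grip across the 54 mm width. Exactly one of the three is worn.
- button_c: blue cap 36 mm across on station_c; origin: centre of its flat top, 48 mm above the station's centre when up, 39 mm when fully down (9 mm straight travel); bezel 14 mm below. Sound: resists most, about 5 N, 2 to 3 mm down, then gives way; past 6.5 mm it pulls itself down and stays at 9 mm. Worn: evenly from 1 N to 4.5 N at the bottom, rises when let go.
- lilac_tray: lilac plastic tray fixed to the bench, 161 mm (its x) x 268 mm (its y) over the rim, 83 mm tall; origin at the centre of its underside. Inside it is 112 x 218 mm, its floor is 3 mm above the bench; empty (a second such tray, far right, holds sample tubes: not that one).
- timer: white round wind-up timer with a red knob, 62 mm across, 34 mm tall, bystander; origin at the centre of its underside
- dropper_bottle: brown dropper bottle with black teat, 33 mm across, 90 mm tall, bystander; origin at the centre of its underside

How it is judged (in metres and radians):
At the end, for the whole second after the job is handed in: Worn station upright (0.2 rad) on the tray floor, centre within 55 mm (tray x) and 110 mm (tray y) of the tray centre, under 45 mm up, its button up (over 43 mm above station centre); other two upright (0.15 rad), within 50 mm of their start, buttons latched (under 41 mm above centre) (((z of button_a in the frame of station_a_mid above 0.043 m and x of station_a_mid in the frame of lilac_tray between -0.055 and 0.055 m and y of station_a_mid in the frame of lilac_tray between -0.11 and 0.11 m and z of station_a_mid in the frame of lilac_tray below 0.045 m and angle between station_a_mid's own z axis and vertical below 0.2 rad and z of button_b in the frame of station_b_mid below 0.041 m and distance of each of station_b_mid, station_c_mid from where it was at the start of the episode below 0.05 m and angle between each of station_b_mid, station_c_mid's own z axis and vertical below 0.15 rad and z of button_c in the frame of station_c_mid below 0.041 m) or (z of button_b in the frame of station_b_mid above 0.043 m and x of station_b_mid in the frame of lilac_tray between -0.055 and 0.055 m and y of station_b_mid in the frame of lilac_tray between -0.11 and 0.11 m and z of station_b_mid in the frame of lilac_tray below 0.045 m and angle between station_b_mid's own z axis and vertical below 0.2 rad and z of button_a in the frame of station_a_mid below 0.041 m and distance of each of station_a_mid, station_c_mid from where it was at the start of the episode below 0.05 m and angle between each of station_a_mid, station_c_mid's own z axis and vertical below 0.15 rad and z of button_c in the frame of station_c_mid below 0.041 m) or (z of button_c in the frame of station_c_mid above 0.043 m and x of station_c_mid in the frame of lilac_tray between -0.055 and 0.055 m and y of station_c_mid in the frame of lilac_tray between -0.11 and 0.11 m and z of station_c_mid in the frame of lilac_tray below 0.045 m and angle between station_c_mid's own z axis and vertical below 0.2 rad and z of button_a in the frame of station_a_mid below 0.041 m and distance of each of station_a_mid, station_b_mid from where it was at the start of the episode below 0.05 m and angle between each of station_a_mid, station_b_mid's own z axis and vertical below 0.15 rad and z of button_b in the frame of station_b_mid below 0.041 m))); the robot touches nothing.
It fails at once if a button is pushed or struck harder than 40 N (contact force between anything else and button_a above 40 N or contact force between anything else and button_b above 40 N or contact force between anything else and button_c above 40 N).
It fails at once if the timer or the dropper bottle is moved more than 40 mm or knocked over (distance of any of timer, dropper_bottle from where it was at the start of the episode above 0.04 m or angle between any of timer, dropper_bottle's own z axis and vertical above 0.5 rad).
It also fails if it takes over 72 s, if anything falls off the work surface, if the arm or the gripper's body presses on something with over 40 N, if the wrist force passes 120 N, or if a joint passes its speed limit or range.

### The arm

A 6-joint arm with a two-finger parallel gripper is mounted at the origin on a cart in front of the work surface, level with it; the furniture and walls round the work are solid. World frame = base frame: x ahead of the robot, y to its left, z up, the work surface at z = 0. Lengths are in m, angles in degrees, forces in N, time in s.
With the tool pointing down it reaches from about 0.3 to 1 m from the base axis. Payload 5.1 kg.
Tool frame: the origin (TCP) lies between the finger pads; the fingertips stand 11 mm ahead of it and the grasp point (between the pads) lies 8 mm behind it; z points along the fingers, y is the line along which they close (so a half turn about z gives the same grasp; the last joint's range is limited). The gripper opens to 95 mm and grips with 3 to 60 N. Pads are 20 mm wide; open, the fingers measure 119 mm over their backs; the gripper's body (75 mm by 180 mm) begins 59 mm behind the grasp point.
Start: joints at [72.33, 7.093, 94.555, -0, 78.352, -4.733], TCP at [0.146, 0.633, 0.226] pointing down, gripper open.
Joint ranges: [-149.61, 149.61], [-58.7, 133.49], [1.44, 155.28], [-77.14, 257.14], [18.33, 153.61], [-166.67, 166.67]. Speed limits (degrees/s): [147.25, 147.25, 180, 180, 180, 180].

### API

Orientations are given as a 3x3 rotation matrix whose columns are the frame's x, y, z axes.
In Python, from plant import env gives the robot as it stands.
- The arm moves only by the shell command python3 -m pendant 'ROWS' [FORCE]. ROWS is text: rows parted by semicolons, each of 7 numbers parted by spaces: the shift along the tool's x, y, z in m, then the turn, a rotation vector about the tool's x, y, z in rad, then the gripper command: -1 is fully open, 1 is shut, values between are in proportion. In form: x y z wx wy wz gripper; .... A call has 1 to 8 rows; each row is the pose to reach, as a shift and turn from the pose commanded when the call began, along the tool's axes at that moment; what a row does not reach only later rows make up. A row lasts 1/12 s, in which the tool goes at most 41.7 mm and 7.16 degrees, less where a joint would pass 70% of its speed; a pose out of reach is approached as far as the arm can. A call with a gripper value outside its range is refused whole. The fingers move at their own pace and stop on an object; FORCE is the grip in N (left out, the last holds). Time passes only in rows, so rows that repeat a pose let the fingers close. It gives the time, the measured TCP pose, the force, the opening and the grip force at its end, in the units of the state.
- env.get_state(): the state, without advancing time (a new reading comes with each control period).
- env.snapshot(name): name is "scene" or "top" or "wrist"; returns a dict with "img" (400x640x3 uint8, red, green, blue), "range_z" (400x640 float32, m along the optical axis (not along the pixel's ray), 0 where there is no reading), "mtx" (3x3 intrinsics, pixels), "dist" ([k1, k2, p1, p2, k3] as OpenCV has them; the pictures are not rectified), "extrinsics" (4x4, takes a point from world to camera coordinates). Camera axes: x right, y up, looking along -z (the intrinsics and any distortion apply to the point x, -y, -z); pixel columns grow to the right and rows downward; lengths in m; the calibration is good to about 2 mm. A picture is of the moment at which its call begins.
- env.job_done(): hands the job in; it is judged then, once.
The state is a dict: "clock": time; "q": joint angles; "qd": joint speeds; "effort": joint torques, N m; "eef_pos": TCP position; "tcp_rot": TCP orientation; "force": force on the tool from outside, world axes, zero at the start; "moment": the same for the moment, N m; "gripper_width": finger opening in m; "grasp_force": force on a finger pad.
Only numpy, scipy, OpenCV 4.12 (cv2) and the standard library are available. Lean on these libraries where they do the work, as an engineer would, in place of code of your own. Each camera call takes 0.05 s, during which the arm holds its last target. There are 200 camera calls.

## Working session

There is one attempt and no reset: what is moved stays moved. The work goes in short steps, Python scripts to look and compute and a shell command to move; the robot and the scene stay as the last step left them, time stands still between calls to the robot, and variables do not carry over. Pictures are saved under pics/ and viewed, at most 10 in all, crops included, and the job is handed in when it is done.

```bash
mkdir -p pics; cat > h.py <<'E'
import numpy as np, cv2
from plant import env
def snap(n,f=None):
    s=env.snapshot(n)
    if f: cv2.imwrite('pics/'+f,s['img'][:,:,::-1])
    return s
def world(s,uv,z):
    uv=np.array(uv,float).reshape(-1,1,2)
    n=cv2.undistortPoints(uv,np.array(s['mtx']),np.array(s['dist'])).reshape(-1,2)
    d=np.c_[n[:,0],-n[:,1],-np.ones(len(n))]
    E=np.array(s['extrinsics']);R=E[:3,:3];c=-R.T@E[:3,3]
    d=d@R
    return c+d*((z-c[2])/d[:,2])[:,None]
def blobs(s,lo,hi,amin=60):
    h=cv2.cvtColor(s['img'],cv2.COLOR_RGB2HSV)
    m=cv2.inRange(h,np.array(lo),np.array(hi))
    n,l,st,ce=cv2.connectedComponentsWithStats(m)
    return [(ce[i].round(1),st[i]) for i in range(1,n) if st[i][4]>amin]
E
python3 - <<'E'
from h import *
a=snap('scene','scene0.png');b=snap('top','top0.png')
for s in (a,b):
    for c,st in blobs(s,(95,120,60),(125,255,255)): print(c,st,world(s,[c],.078).round(3))
    print()
st=env.get_state();print(st['tcp_rot'],st['force'],st['clock'],st['eef_pos'])
E
```

```text
[216.6 161.6] [210 156  14  12 134] [[0.472 0.227 0.078]]
[252.7 193.3] [246 187  15  14 160] [[0.481 0.072 0.078]]
[287.5 229.8] [280 223  16  15 193] [[ 0.478 -0.073  0.078]]
[520.2 265.8] [486 237  73  51 788] [[ 0.792 -0.45   0.078]]

[449.3 103. ] [441  97  22  24 127] [[ 0.866 -0.424  0.078]]
[463.4 119.5] [450 107  23  22 189] [[ 0.815 -0.466  0.078]]
[280.2 223.7] [274 218  13  13 124] [[0.485 0.078 0.078]]
[226.7 225.7] [221 220  12  13 124] [[0.475 0.235 0.078]]
[329.4 225.6] [324 220  12  12 120] [[ 0.483 -0.067  0.078]]

[[-9.74618303e-01  2.23872421e-01 -5.49086004e-04]
 [ 2.23873058e-01  9.74616610e-01 -1.82128222e-03]
 [ 1.27413479e-04 -1.89798055e-03 -9.99998191e-01]] [-0.41938134  0.03991301 -0.43968587] 0.1 [0.14539307 0.63295764 0.22451462]
```

View pics/top0.png

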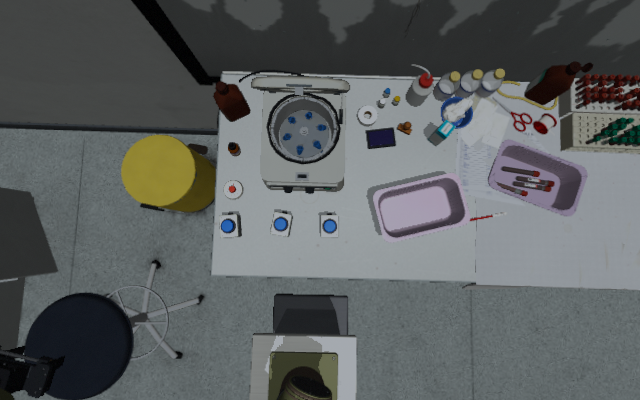

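View pics/scene0.png

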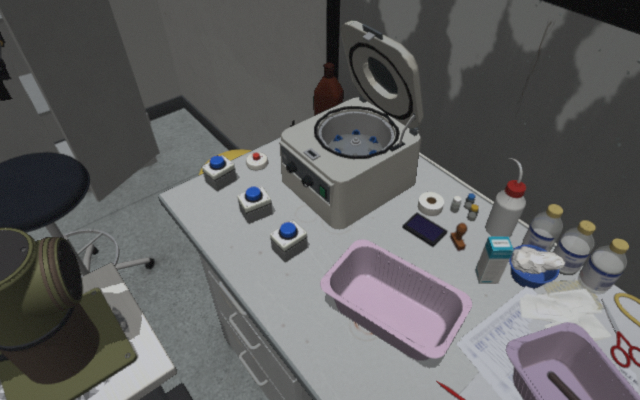

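The top view shows the stations at px (227,226), (280,224) and (329,226), the empty tray at (420,206), the timer at (232,188) and the bottle at (234,149). The scene view agrees. I'll go above the left station first and measure the tray as well.

```bash
python3 -m pendant '-.205 -.157 0 0 0 0 1;-.205 -.157 0 0 0 0 1;-.205 -.157 0 0 0 0 1;-.205 -.157 0 0 0 0 1;-.205 -.157 0 0 0 0 1;-.205 -.157 0 0 0 0 1;-.205 -.157 0 0 0 0 1' 20
python3 -m pendant '-.205 -.157 0 0 0 -.22 1;-.205 -.157 0 0 0 -.22 1;-.205 -.157 0 0 0 -.22 1;-.205 -.157 0 0 0 -.22 1;-.205 -.157 0 0 0 -.22 1;-.205 -.157 0 0 0 -.22 1;-.205 -.157 0 0 0 -.22 1;-.205 -.157 0 0 0 -.22 1'
python3 - <<'E'
from h import *
s=snap('wrist','w0.png')
for c,st in blobs(s,(95,120,60),(125,255,255)): print(c,st,world(s,[c],.078).round(4))
print(env.get_state()['tcp_rot'].round(3) if hasattr(env.get_state()['tcp_rot'],'round') else env.get_state()['tcp_rot'])
t=snap('top')
h=cv2.cvtColor(t['img'],cv2.COLOR_RGB2HSV)
m=cv2.inRange(h,np.array((135,15,120)),np.array((170,90,255)))
cs,_=cv2.findContours(m,0,2)
for c in cs:
    if cv2.contourArea(c)>1500:
        r=cv2.minAreaRect(c); p=world(t,cv2.boxPoints(r),.08); print(r,p.round(3),p.mean(0))
E
```

```text
clock: 0.68
eef_pos: [0.3128, 0.4306, 0.2252]
tcp_rot: [[-0.974, 0.228, 0.001], [0.228, 0.974, -0.002], [-0.001, -0.002, -1.0]]
force: [0.3, 0.0, 0.1]
gripper_width: 0.0542
grasp_force: 0.0
clock: 1.35
eef_pos: [0.4762, 0.2336, 0.2252]
tcp_rot: [[-1.0, 0.01, -0.001], [0.01, 1.0, -0.0], [0.001, -0.0, -1.0]]
force: [-0.1, -0.7, -0.2]
gripper_width: 0.0025
grasp_force: 0.0
[317.5 188.1] [ 300  170   36   37 1031] [[0.4753 0.2381 0.078 ]]
[ 10.2 197. ] [  0 179  26  38 745] [[ 0.481  -0.0501  0.078 ]]
[153.5 198.7] [ 135  180   38   38 1081] [[0.484  0.0825 0.078 ]]
[[-1.     0.009 -0.001]
 [ 0.009  1.     0.   ]
 [ 0.001  0.    -1.   ]]
((413.38238525390625, 208.52940368652344), (35.16766357421875, 71.79054260253906), 75.96376037597656) [[ 0.562 -0.199  0.08 ]
 [ 0.619 -0.406  0.08 ]
 [ 0.518 -0.431  0.08 ]
 [ 0.461 -0.225  0.08 ]] [ 0.540166   -0.31505193  0.08      ]
```

View pics/w0.png

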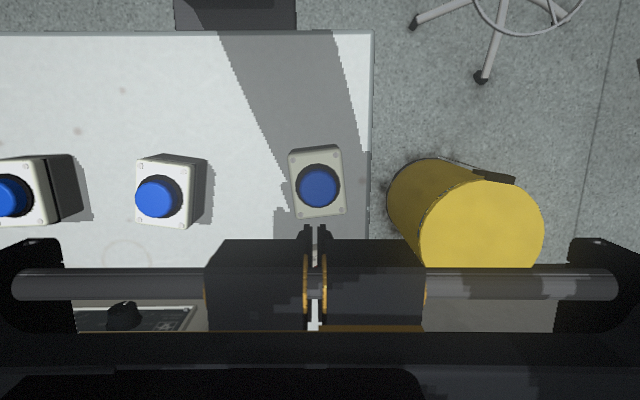

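The wrist view shows the left button at px (317,188) almost under the closed fingers, the middle one at (153,199) and the right one at the left edge. I'll press the left one slowly.

```bash
python3 -m pendant '0 .003 .04 0 0 0 1;0 .003 .08 0 0 0 1;0 .003 .115 0 0 0 1;0 .003 .13 0 0 0 1;0 .003 .132 0 0 0 1;0 .003 .132 0 0 0 1'
python3 -m pendant '0 0 .002 0 0 0 1;0 0 .004 0 0 0 1;0 0 .005 0 0 0 1;0 0 .006 0 0 0 1;0 0 .007 0 0 0 1;0 0 .007 0 0 0 1'
python3 -m pendant '0 0 .0005 0 0 0 1;0 0 .001 0 0 0 1;0 0 .001 0 0 0 1'
python3 -m pendant '0 0 .0005 0 0 0 1;0 0 .001 0 0 0 1;0 0 .001 0 0 0 1'
```

```text
clock: 1.95
eef_pos: [0.4732, 0.2398, 0.0926]
tcp_rot: [[-1.0, 0.004, -0.003], [0.004, 1.0, -0.001], [0.003, -0.001, -1.0]]
force: [-0.8, 1.1, 0.9]
gripper_width: 0.0004
grasp_force: 0.0
clock: 2.45
eef_pos: [0.4755, 0.2389, 0.0874]
tcp_rot: [[-1.0, 0.006, 0.002], [0.006, 1.0, 0.001], [-0.002, 0.001, -1.0]]
force: [1.2, 0.8, 0.6]
gripper_width: 0.0007
grasp_force: 0.7
clock: 2.7
eef_pos: [0.4754, 0.2388, 0.0861]
tcp_rot: [[-1.0, 0.006, 0.001], [0.006, 1.0, 0.0], [-0.001, 0.0, -1.0]]
force: [0.6, 1.7, 2.2]
gripper_width: 0.0006
grasp_force: 1.0
clock: 2.95
eef_pos: [0.4752, 0.2388, 0.0849]
tcp_rot: [[-1.0, 0.006, 0.001], [0.006, 1.0, 0.0], [-0.001, 0.0, -1.0]]
force: [2.1, 1.9, 2.0]
gripper_width: 0.0005
grasp_force: 1.2
```

```bash
python3 -m pendant '0 0 .0005 0 0 0 1;0 0 .001 0 0 0 1;0 0 .001 0 0 0 1'
python3 -m pendant '0 0 .0005 0 0 0 1;0 0 .001 0 0 0 1;0 0 .001 0 0 0 1'
python3 -m pendant '0 0 .0005 0 0 0 1;0 0 .001 0 0 0 1;0 0 .001 0 0 0 1'
python3 -m pendant '0 0 .0005 0 0 0 1;0 0 .001 0 0 0 1;0 0 .001 0 0 0 1'
```

```text
clock: 3.2
eef_pos: [0.4752, 0.2387, 0.0838]
tcp_rot: [[-1.0, 0.006, 0.001], [0.006, 1.0, 0.0], [-0.001, 0.0, -1.0]]
force: [1.5, 0.5, 2.3]
gripper_width: 0.0002
grasp_force: 1.4
clock: 3.45
eef_pos: [0.4751, 0.2387, 0.0828]
tcp_rot: [[-1.0, 0.006, 0.001], [0.006, 1.0, 0.0], [-0.001, 0.0, -1.0]]
force: [2.1, 0.6, 2.6]
gripper_width: 0.0004
grasp_force: 1.6
clock: 3.7
eef_pos: [0.4751, 0.2387, 0.0818]
tcp_rot: [[-1.0, 0.006, 0.001], [0.006, 1.0, 0.0], [-0.001, 0.0, -1.0]]
force: [2.9, -0.3, 3.7]
gripper_width: 0.0002
grasp_force: 1.8
clock: 3.95
eef_pos: [0.4751, 0.2387, 0.0808]
tcp_rot: [[-1.0, 0.006, 0.001], [0.006, 1.0, 0.0], [-0.001, 0.0, -1.0]]
force: [2.8, 1.2, 4.3]
gripper_width: 0.0006
grasp_force: 2.0
```

The force rose evenly to 4.3 N, so this one looks worn. I'll lift, check that the button comes back up, and go on to the middle one.

```bash
python3 -m pendant '0 0 -.03 0 0 0 1;0 0 -.06 0 0 0 1;-.005 -.04 -.06 0 0 0 1;-.011 -.08 -.06 0 0 0 1;-.011 -.12 -.06 0 0 0 1;-.011 -.158 -.06 0 0 0 1;-.011 -.158 -.06 0 0 0 1;-.011 -.158 -.06 0 0 0 1'
python3 - <<'E'
from h import *
print(env.get_state()['eef_pos'])
for n in('top','wrist'):
  s=snap(n,n+'1.png')
  for c,st in blobs(s,(95,120,60),(125,255,255)):
    u,v=c.astype(int); z=s['range_z'][v,u]; E=np.array(s['extrinsics'])
    n_=cv2.undistortPoints(np.array([[c]]),np.array(s['mtx']),np.array(s['dist'])).ravel()
    print(n,c,st[2:],world(s,[c],.078).round(4), (E[:3,:3].T@(np.array([n_[0]*z,-n_[1]*z,-z])-E[:3,3])).round(4))
E
```

```text
clock: 4.62
eef_pos: [0.4831, 0.079, 0.1389]
tcp_rot: [[-1.0, 0.01, -0.005], [0.01, 1.0, 0.0], [0.005, 0.0, -1.0]]
force: [0.4, 1.7, 0.4]
gripper_width: 0.0004
grasp_force: 0.0
[0.48312661 0.07898707 0.13891309]
top [449.4 102.9] [ 22  24 126] [[ 0.8662 -0.4242  0.078 ]] [ 0.8811 -0.4377  0.0358]
top [463.4 119.4] [ 23  22 185] [[ 0.8156 -0.4664  0.078 ]] [ 0.8366 -0.4905  0.0106]
top [226.4 225.7] [ 11  13 116] [[0.4752 0.236  0.078 ]] [0.4753 0.2367 0.0751]
top [329.4 225.6] [ 12  12 120] [[ 0.483  -0.0669  0.078 ]] [ 0.4831 -0.067   0.0731]
wrist [541.2 203.5] [  53   50 2029] [[0.4755 0.2367 0.078 ]] [0.4751 0.2356 0.0796]
wrist [107.  214.6] [  61   52 2438] [[ 0.481  -0.0611  0.078 ]] [ 0.4808 -0.0605  0.0789]
wrist [313.8 214.5] [  51   47 1497] [[0.4822 0.0813 0.078 ]] [0.4819 0.0813 0.0788]
```

The left button is back up (0.0796), so that station is worn. Now the middle button.

```bash
python3 -m pendant '-.001 .001 .03 0 0 0 1;-.001 .001 .045 0 0 0 1;-.001 .001 .048 0 0 0 1;-.001 .001 .05 0 0 0 1;-.001 .001 .051 0 0 0 1;-.001 .001 .051 0 0 0 1'
python3 -m pendant '0 0 .0005 0 0 0 1;0 0 .001 0 0 0 1;0 0 .0015 0 0 0 1;0 0 .002 0 0 0 1;0 0 .002 0 0 0 1'
python3 -m pendant '0 0 .0005 0 0 0 1;0 0 .001 0 0 0 1;0 0 .001 0 0 0 1'
python3 -m pendant '0 0 .0005 0 0 0 1;0 0 .001 0 0 0 1;0 0 .0015 0 0 0 1;0 0 .002 0 0 0 1;0 0 .002 0 0 0 1'
python3 -m pendant '0 0 .0005 0 0 0 1;0 0 .001 0 0 0 1;0 0 .0015 0 0 0 1;0 0 .002 0 0 0 1;0 0 .002 0 0 0 1'
```

```text
clock: 5.22
eef_pos: [0.4865, 0.0822, 0.0905]
tcp_rot: [[-1.0, 0.005, 0.001], [0.005, 1.0, 0.0], [-0.001, 0.0, -1.0]]
force: [0.1, 0.2, -0.1]
gripper_width: 0.0004
grasp_force: 0.0
clock: 5.63
eef_pos: [0.4866, 0.0817, 0.0884]
tcp_rot: [[-1.0, 0.006, 0.002], [0.006, 1.0, 0.0], [-0.002, 0.0, -1.0]]
force: [0.5, 0.3, 3.6]
gripper_width: 0.0006
grasp_force: 1.2
clock: 5.88
eef_pos: [0.4865, 0.0817, 0.0872]
tcp_rot: [[-1.0, 0.006, 0.001], [0.006, 1.0, 0.0], [-0.001, 0.0, -1.0]]
force: [1.3, 0.7, 4.1]
gripper_width: 0.0002
grasp_force: 1.8
clock: 6.3
eef_pos: [0.486, 0.0815, 0.0845]
tcp_rot: [[-1.0, 0.006, 0.0], [0.006, 1.0, -0.0], [-0.0, -0.0, -1.0]]
force: [0.4, 0.9, 2.4]
gripper_width: 0.0006
grasp_force: 1.2
clock: 6.72
eef_pos: [0.485, 0.0815, 0.0817]
tcp_rot: [[-1.0, 0.006, -0.002], [0.006, 1.0, -0.0], [0.002, -0.0, -1.0]]
force: [-0.5, -0.6, -1.2]
gripper_width: 0.001
grasp_force: 0.0
```

The middle button snapped over. Next, the right one.

```bash
python3 -m pendant '0 0 -.03 0 0 0 1;0 -.02 -.05 0 0 0 1;.002 -.06 -.05 0 0 0 1;.002 -.1 -.05 0 0 0 1;.002 -.135 -.05 0 0 0 1;.002 -.148 -.05 0 0 0 1;.002 -.148 -.05 0 0 0 1;.002 -.148 -.05 0 0 0 1'
python3 - <<'E'
from h import *
print(env.get_state()['eef_pos'])
s=snap('wrist','w2.png')
for c,st in blobs(s,(95,120,60),(125,255,255)):
    u,v=c.astype(int); z=s['range_z'][v,u]; E=np.array(s['extrinsics'])
    n_=cv2.undistortPoints(np.array([[c]]),np.array(s['mtx']),np.array(s['dist'])).ravel()
    print(c,st[2:],world(s,[c],.078).round(4), (E[:3,:3].T@(np.array([n_[0]*z,-n_[1]*z,-z])-E[:3,3])).round(4))
E
```

```text
clock: 7.38
eef_pos: [0.4827, -0.0667, 0.1323]
tcp_rot: [[-1.0, 0.008, -0.001], [0.008, 1.0, 0.001], [0.001, 0.001, -1.0]]
force: [-0.7, -0.5, -0.5]
gripper_width: 0.0004
grasp_force: 0.0
[ 0.48269097 -0.06672173  0.13228048]
[523.2 216.5] [  51   49 1943] [[0.482  0.0746 0.078 ]] [0.4846 0.0799 0.0698]
[314.4 214. ] [  52   44 1579] [[ 0.4792 -0.0651  0.078 ]] [ 0.4787 -0.0651  0.0796]
```

```bash
python3 -m pendant '0 .001 .025 0 0 0 1;0 .001 .035 0 0 0 1;0 .001 .039 0 0 0 1;0 .001 .041 0 0 0 1;0 .001 .042 0 0 0 1;0 .001 .042 0 0 0 1'
python3 -m pendant '0 0 .0005 0 0 0 1;0 0 .001 0 0 0 1;0 0 .0015 0 0 0 1;0 0 .002 0 0 0 1;0 0 .002 0 0 0 1'
python3 -m pendant '0 0 .0005 0 0 0 1;0 0 .001 0 0 0 1;0 0 .001 0 0 0 1'
python3 -m pendant '0 0 .0005 0 0 0 1;0 0 .001 0 0 0 1;0 0 .0015 0 0 0 1;0 0 .002 0 0 0 1;0 0 .002 0 0 0 1'
python3 -m pendant '0 0 .0005 0 0 0 1;0 0 .001 0 0 0 1;0 0 .0015 0 0 0 1;0 0 .002 0 0 0 1;0 0 .002 0 0 0 1'
```

```text
clock: 7.93
eef_pos: [0.4834, -0.0651, 0.091]
tcp_rot: [[-1.0, 0.005, 0.0], [0.005, 1.0, -0.0], [-0.0, -0.0, -1.0]]
force: [0.3, -0.1, -0.6]
gripper_width: 0.0005
grasp_force: 0.0
clock: 8.35
eef_pos: [0.4834, -0.0655, 0.089]
tcp_rot: [[-1.0, 0.006, 0.001], [0.006, 1.0, -0.0], [-0.001, -0.0, -1.0]]
force: [0.1, -0.6, 0.7]
gripper_width: 0.0003
grasp_force: 0.6
clock: 8.6
eef_pos: [0.4834, -0.0655, 0.088]
tcp_rot: [[-1.0, 0.006, 0.001], [0.006, 1.0, -0.0], [-0.001, -0.0, -1.0]]
force: [-0.3, 0.0, 3.0]
gripper_width: 0.0005
grasp_force: 1.4
clock: 9.02
eef_pos: [0.4833, -0.0655, 0.0858]
tcp_rot: [[-1.0, 0.006, 0.001], [0.006, 1.0, -0.0], [-0.001, -0.0, -1.0]]
force: [0.6, 0.2, 3.5]
gripper_width: 0.0002
grasp_force: 1.7
clock: 9.43
eef_pos: [0.4823, -0.0652, 0.0828]
tcp_rot: [[-1.0, 0.006, -0.002], [0.006, 1.0, 0.001], [0.002, 0.001, -1.0]]
force: [-1.2, 0.7, -0.6]
gripper_width: -0.0
grasp_force: 0.0
```

The right one snapped too. Back to the left station with the gripper open for a close look.

```bash
python3 -m pendant '0 0 -.04 0 0 0 1;0 0.01 -.08 0 0 0 1;0 .045 -.10 0 0 0 -1;0 .085 -.1 0 0 0 -1;0 .125 -.1 0 0 0 -1;0 .165 -.1 0 0 0 -1;0 .2 -.1 0 0 0 -1;0 .24 -.1 0 0 0 -1'
python3 -m pendant '.004 .035 -.02 0 0 0 -1;.006 .061 -.04 0 0 0 -1;.006 .061 -.04 0 0 0 -1;.006 .061 -.04 0 0 0 -1'
python3 - <<'E'
from h import *
print(env.get_state()['eef_pos'],env.get_state()['tcp_rot'])
s=snap('wrist','w3.png')
for c,st in blobs(s,(95,120,60),(125,255,255)): print(c,st[2:],world(s,[c],.078).round(4),world(s,[c],.069).round(4))
E
```

```text
clock: 10.1
eef_pos: [0.4834, 0.176, 0.1829]
tcp_rot: [[-1.0, 0.006, -0.002], [0.006, 1.0, -0.001], [0.002, -0.001, -1.0]]
force: [0.9, -0.0, 0.0]
gripper_width: 0.0351
grasp_force: 0.0
clock: 10.43
eef_pos: [0.4787, 0.2368, 0.2242]
tcp_rot: [[-1.0, 0.003, 0.001], [0.003, 1.0, -0.0], [-0.001, -0.0, -1.0]]
force: [0.6, -0.2, -0.2]
gripper_width: 0.0615
grasp_force: 0.0
[0.4787238  0.23680209 0.2241533 ] [[-9.99995331e-01  2.95152050e-03  7.91929479e-04]
 [ 2.95149727e-03  9.99995644e-01 -3.04882574e-05]
 [-7.92016016e-04 -2.81507373e-05 -9.99999686e-01]]
[313.5 185.7] [  37   36 1036] [[0.4754 0.2376 0.078 ]] [[0.4773 0.2376 0.069 ]]
[  8.  192.7] [ 20  37 563] [[ 0.4813 -0.0468  0.078 ]] [[ 0.4834 -0.0551  0.069 ]]
[152.7 193.5] [  38   36 1037] [[0.4825 0.0863 0.078 ]] [[0.4846 0.0818 0.069 ]]
```

View pics/w3.png

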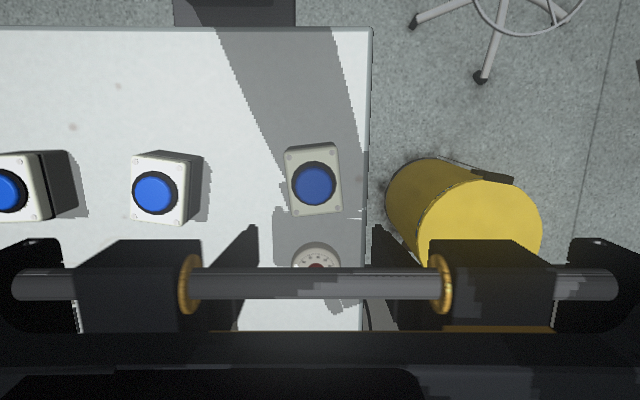

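The left station is at px (313,180), turned about 6°, with the timer just behind it at (316,255). Lining up, descending and gripping.

```bash
python3 -m pendant '.003 .001 .02 0 0 -.108 -1;.003 .001 .06 0 0 -.108 -1;.003 .001 .10 0 0 -.108 -1;.003 .001 .135 0 0 -.108 -1;.003 .001 .165 0 0 -.108 -1;.003 .001 .188 0 0 -.108 -1;.003 .001 .188 0 0 -.108 -1;.003 .001 .188 0 0 -.108 -1'
python3 -m pendant '0 0 0 0 0 0 .2;0 0 0 0 0 0 .3;0 0 0 0 0 0 .4;0 0 0 0 0 0 1;0 0 0 0 0 0 1;0 0 0 0 0 0 1;0 0 0 0 0 0 1;0 0 0 0 0 0 1' 25
python3 -m pendant '0 0 -.03 0 0 0 1;0 0 -.06 0 0 0 1;0 0 -.09 0 0 0 1;0 0 -.12 0 0 0 1;0 0 -.15 0 0 0 1;0 0 -.15 0 0 0 1'
```

```text
clock: 11.15
eef_pos: [0.4739, 0.2347, 0.0333]
tcp_rot: [[-0.995, -0.1, -0.005], [-0.1, 0.995, -0.002], [0.006, -0.002, -1.0]]
force: [0.3, 0.1, 0.6]
gripper_width: 0.0951
grasp_force: 0.0
clock: 11.82
eef_pos: [0.476, 0.2365, 0.036]
tcp_rot: [[-0.995, -0.102, 0.0], [-0.102, 0.995, -0.001], [-0.0, -0.001, -1.0]]
force: [0.3, -1.7, 3.0]
gripper_width: 0.0537
grasp_force: 25.0
clock: 12.32
eef_pos: [0.4788, 0.2379, 0.1918]
tcp_rot: [[-0.995, -0.102, 0.01], [-0.102, 0.995, 0.004], [-0.01, 0.003, -1.0]]
force: [2.0, 1.6, -3.1]
gripper_width: 0.0539
grasp_force: 25.0
```

```bash
python3 - <<'E'
from h import *
t=snap('top','top4.png')
h=cv2.cvtColor(t['img'],cv2.COLOR_RGB2HSV)
m=cv2.inRange(h,np.array((130,12,60)),np.array((175,120,255)))
m=cv2.morphologyEx(m,cv2.MORPH_CLOSE,np.ones((5,5)))
cs,_=cv2.findContours(m,0,2)
for c in cs:
    if cv2.contourArea(c)>1500:
        p=world(t,c.reshape(-1,2),.083)[:,:2].astype(np.float32); print(cv2.minAreaRect(p))
E
```

```text
((0.5524686574935913, -0.3651033639907837), (0.1611941009759903, 0.32627514004707336), 15.145196914672852)
((0.6434226632118225, -0.6806796789169312), (0.2668755352497101, 0.15929721295833588), 69.82374572753906)
```

```bash
python3 -m pendant '.003 -.03 0 0 0 0 1;.007 -.07 0 0 0 0 1;.011 -.11 0 0 0 0 1;.015 -.15 0 0 0 0 1;.019 -.19 0 0 0 0 1;.023 -.23 0 0 0 0 1;.027 -.27 0 0 0 0 1;.031 -.3 0 0 0 0 1'
python3 -m pendant '-.006 -.04 0 0 0 -.02 1;-.012 -.08 0 0 0 -.05 1;-.018 -.12 0 0 0 -.08 1;-.024 -.16 0 0 0 -.11 1;-.03 -.2 0 0 0 -.14 1;-.036 -.24 0 0 0 -.161 1;-.041 -.27 0 0 0 -.161 1;-.041 -.277 0 0 0 -.161 1'
python3 -m pendant '0 0 0 0 0 0 1;0 0 0 0 0 0 1;0 0 0 0 0 0 1'
python3 - <<'E'
from h import *
s=snap('wrist','w5.png'); snap('top','top5.png')
E
```

```text
clock: 13.03
eef_pos: [0.4733, -0.0672, 0.1818]
tcp_rot: [[-0.995, -0.101, -0.005], [-0.101, 0.995, 0.001], [0.005, 0.001, -1.0]]
force: [0.8, -0.5, -4.3]
gripper_width: 0.0537
grasp_force: 25.0
clock: 13.7
eef_pos: [0.5436, -0.3399, 0.1809]
tcp_rot: [[-0.966, -0.257, -0.004], [-0.257, 0.966, 0.001], [0.004, 0.002, -1.0]]
force: [-1.1, -0.4, -5.7]
gripper_width: 0.054
grasp_force: 25.0
clock: 13.95
eef_pos: [0.5437, -0.3344, 0.1834]
tcp_rot: [[-0.965, -0.261, -0.003], [-0.261, 0.965, 0.003], [0.002, 0.004, -1.0]]
force: [0.5, -0.1, -5.7]
gripper_width: 0.0534
grasp_force: 25.0
```

View pics/w5.png

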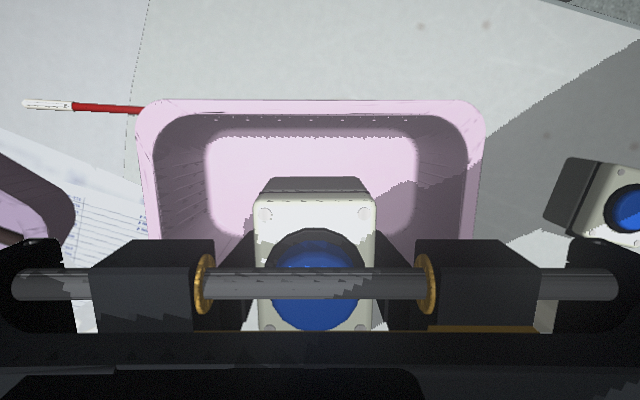

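View pics/top5.png

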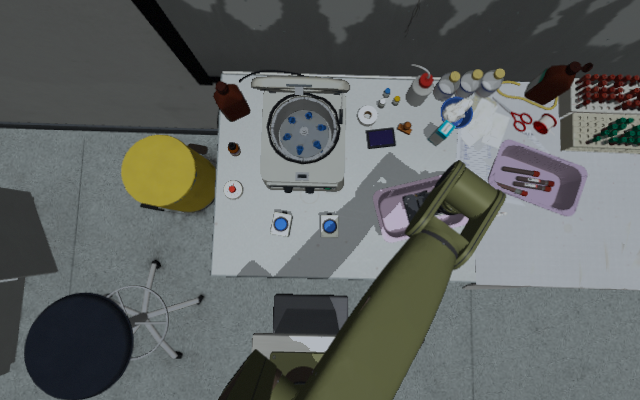

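The wrist view shows the tray rim at columns 138 to 485 with its near edge at row 98, and the station held straight over it. I'll check the offset, then lower.

```bash
python3 - <<'E'
from h import *
s=snap('wrist'); st=env.get_state(); R=np.array(st['tcp_rot'])
print((world(s,[(311,98),(141,150),(485,150)],.083)-st['eef_pos'])@R, st['eef_pos'])
E
```

```text
[[ 0.08000278 -0.0006856   0.10231733]
 [ 0.0409815  -0.13302134  0.10221858]
 [ 0.04089089  0.13486797  0.1023941 ]] [ 0.54451745 -0.3347908   0.18529309]
```

```bash
python3 -m pendant '0 0 .03 0 0 0 1;0 0 .06 0 0 0 1;0 0 .09 0 0 0 1;0 0 .115 0 0 0 1;0 0 .13 0 0 0 1;0 0 .14 0 0 0 1;0 0 .143 0 0 0 1;0 0 .143 0 0 0 1'
python3 -m pendant '0 0 .001 0 0 0 1;0 0 .002 0 0 0 1;0 0 .003 0 0 0 1;0 0 .003 0 0 0 1;0 0 .003 0 0 0 1'
```

```text
clock: 14.77
eef_pos: [0.545, -0.3362, 0.043]
tcp_rot: [[-0.965, -0.261, 0.0], [-0.261, 0.965, -0.0], [-0.0, -0.0, -1.0]]
force: [0.3, -0.8, -4.5]
gripper_width: 0.054
grasp_force: 25.0
clock: 15.18
eef_pos: [0.5449, -0.3366, 0.0403]
tcp_rot: [[-0.966, -0.26, 0.001], [-0.26, 0.966, -0.001], [-0.001, -0.001, -1.0]]
force: [0.2, -0.6, -4.7]
gripper_width: 0.0541
grasp_force: 25.0
```

```bash
python3 -m pendant '0 0 .0005 0 0 0 1;0 0 .001 0 0 0 1;0 0 .0015 0 0 0 1;0 0 .0015 0 0 0 1;0 0 .0015 0 0 0 1'
python3 -m pendant '0 0 0 0 0 0 .1;0 0 0 0 0 0 0;0 0 0 0 0 0 -.2;0 0 0 0 0 0 -.4;0 0 0 0 0 0 -.5;0 0 0 0 0 0 -.5;0 0 0 0 0 0 -.5;0 0 0 0 0 0 -.5'
python3 -m pendant '0 0 -.03 0 0 0 -.5;0 0 -.06 0 0 0 -.5;0 0 -.1 0 0 0 -.5;0 0 -.14 0 0 0 -.5;0 0 -.18 0 0 0 -.5;.04 0 -.18 0 0 0 -.5;-.0 0 -.2 0 0 0 -.5;0 0 -.2 0 0 0 -.5'
python3 - <<'E'
from h import *
s=snap('wrist','w6.png'); snap('scene','s6.png')
E
```

```text
clock: 15.6
eef_pos: [0.5448, -0.3364, 0.0387]
tcp_rot: [[-0.966, -0.26, 0.0], [-0.26, 0.966, -0.0], [0.0, -0.0, -1.0]]
force: [-1.6, 1.1, -1.3]
gripper_width: 0.0539
grasp_force: 25.0
clock: 16.27
eef_pos: [0.5448, -0.3364, 0.0383]
tcp_rot: [[-0.966, -0.26, 0.0], [-0.26, 0.966, -0.0], [-0.0, -0.0, -1.0]]
force: [-1.1, 0.1, 0.8]
gripper_width: 0.071
grasp_force: 0.0
clock: 16.93
eef_pos: [0.5438, -0.3354, 0.2374]
tcp_rot: [[-0.966, -0.258, 0.0], [-0.258, 0.966, 0.002], [-0.001, 0.002, -1.0]]
force: [0.2, 0.2, 1.9]
gripper_width: 0.071
grasp_force: 0.0
```

View pics/w6.png

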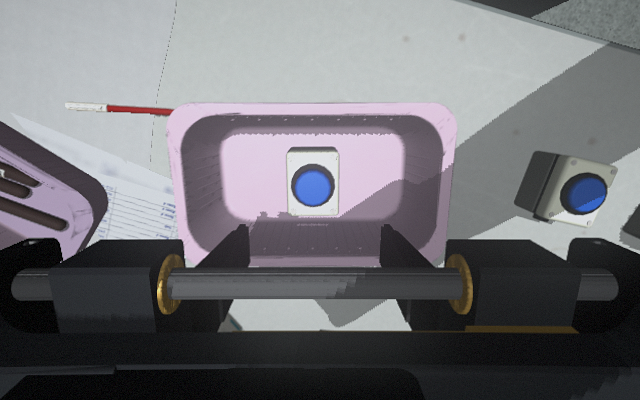

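View pics/s6.png

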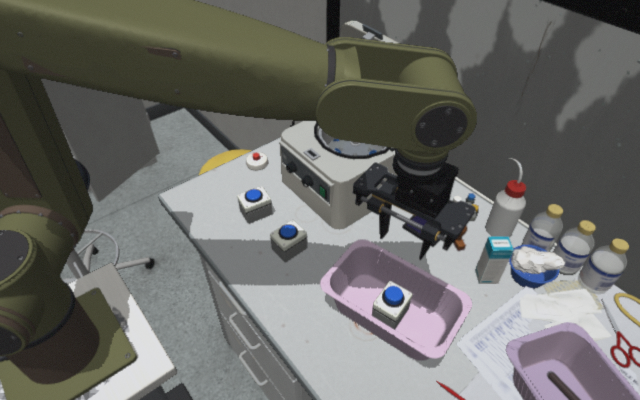

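The worn station stands centred in the tray at wrist px (313,185), and the other two are in place. I'll check the button heights, then hand in.

```bash
python3 - <<'E'
from h import *
H=[]
for n in ('wrist','scene'):
  s=snap(n)
  for c,st in blobs(s,(95,120,60),(125,255,255)):
    u,v=c.astype(int); z=s['range_z'][v,u]; E=np.array(s['extrinsics'])
    n_=cv2.undistortPoints(np.array([[c]]),np.array(s['mtx']),np.array(s['dist'])).ravel()
    p=E[:3,:3].T@(np.array([n_[0]*z,-n_[1]*z,-z])-E[:3,3]); print(n,p.round(3)); H.append(p)
r=[p[2] for p in H if abs(p[1]+.066)<.02 and p[0]<.52]; m=[p[2] for p in H if abs(p[1]-.08)<.02 and p[0]<.52]
w=[p[2] for p in H if abs(p[1]+.335)<.02]
if min(w)>.076 and max(r+m)<.074: print(env.job_done())
E
```

```text
wrist [ 0.544 -0.335  0.081]
wrist [ 0.483 -0.067  0.07 ]
scene [0.484 0.077 0.067]
scene [ 0.483 -0.067  0.065]
scene [ 0.819 -0.442  0.045]
scene [ 0.538 -0.34   0.081]
the job is handed in; nothing more can be done
None
```

The worn station was the left one; it now stands upright in the middle of the lilac tray with its button up, the other two are where they were with their buttons latched down, and the job is handed in at about 17 s (the hand-in returned no verdict).

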